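# Turn the lamp up on the curved touch dimmer

### The job

Turn the desk lamp fully up on its dimmer: run the fingertips lightly along the curved black touch bar, touching its five cells one after another from the end beside the shortest tick mark to the end beside the longest. Never press the bar down to its stop, leave the round button alone, do not lift the dimmer or shove it along the desk, and do not disturb the mouse, the phone or the note block. The program finishes while holding: leave the fingertips resting lightly on the last cell alone, to store the level.

Things in the scene. Friction and masses are not known exactly. Their poses are not given: they have to be found in the camera images.
- console: The lamp's dimmer: a white slab 110 (x) by 230 (y) by 16 mm high, 0.8 to 1.3 kg, loose on the desk, turned any way round. Origin: centre of its underside, z up. On top: a curved black touch bar of five cells, with black printed ticks along its outer (+x) side, 8 mm wide, 4 mm long beside cell 1 (-y end) growing to 28 mm beside cell 5 (+y end).
- bar (a joint): How far the touch bar (all five cells sink together, flush) is pressed, m: 0 at rest, 0.008 at its stop. Soft spring: 1.6 N before it sinks, 2.8 N at 2 mm, 4 N at 4 mm, 6.4 N at the stop. Seen from above the cells' centres lie on an arc of 120 mm radius about x = -105 mm, y = 0 of the slab, bulging to +x, one every 0.30 rad (36 mm).
- power (a joint): How far the round grey button is pressed, m: 0 at rest, 0.004 fully down. It is 18 mm across, in a 34 mm collar, inside the bar's curve at x = -37 mm, y = 0 of the slab; its top is 25 mm above the desk. To be left alone.
- mouse: Black computer mouse, 100 by 58 by 34 mm high, 0.1 kg, loose on the desk beyond the dimmer's +y end. Origin: centre of its underside. To be left alone.
- phone: Black phone lying flat, 148 by 72 by 9 mm, 0.19 kg, loose on the desk on the dimmer's -x side. Origin: centre of its underside. To be left alone.
- notes: Block of white note paper, 76 by 76 by 30 mm high, 0.12 kg, loose on the desk on the dimmer's +x side. Origin: centre of its underside. To be left alone.
- cell1: Cell 1 of the black touch bar (the -y end of the bar, beside the shortest tick: where the stroke starts): a pad 24 mm wide across the bar, 34.5 mm long along it, 6 mm thick. Origin: centre of its top face, 27 mm above the desk at rest (11 above the slab); x points outward across the bar, y along it from cell 1 towards cell 5.
- cell2: Cell 2 of the black touch bar (next along the bar): a pad 24 mm wide across the bar, 34.5 mm long along it, 6 mm thick. Origin: centre of its top face, 27 mm above the desk at rest (11 above the slab); x points outward across the bar, y along it from cell 1 towards cell 5.
- cell3: Cell 3 of the black touch bar (next along the bar): a pad 24 mm wide across the bar, 34.5 mm long along it, 6 mm thick. Origin: centre of its top face, 27 mm above the desk at rest (11 above the slab); x points outward across the bar, y along it from cell 1 towards cell 5.
- cell4: Cell 4 of the black touch bar (next along the bar): a pad 24 mm wide across the bar, 34.5 mm long along it, 6 mm thick. Origin: centre of its top face, 27 mm above the desk at rest (11 above the slab); x points outward across the bar, y along it from cell 1 towards cell 5.
- cell5: Cell 5 of the black touch bar (the +y end of the bar, beside the longest tick: where the stroke ends and the fingertips stay): a pad 24 mm wide across the bar, 34.5 mm long along it, 6 mm thick. Origin: centre of its top face, 27 mm above the desk at rest (11 above the slab); x points outward across the bar, y along it from cell 1 towards cell 5.

How it is judged:
By the outcome, as a careful person would: the job done as asked, in the order asked, and still so for the second after the job is handed in, while the arm keeps its last pose, push and grip.
It also fails if it takes over 48 s, if anything falls off the work surface, if the arm or the gripper's body presses on something with over 40 N, if the wrist force passes 120 N, or if a joint passes its speed limit or range.

### The arm

A 6-joint arm with a two-finger parallel gripper is mounted at the origin on the work surface. World frame = base frame: x ahead of the robot, y to its left, z up, the work surface at z = 0. Lengths are in m, angles in degrees, forces in N, time in s.
With the tool pointing down it reaches from about 0.2 to 0.875 m from the base axis. Payload 3.4 kg.
Tool frame: the origin (TCP) lies midway between the tips of the shut fingers; the grasp point (between the pads) lies 19 mm behind it; z points along the fingers, y is the line along which they close (so a half turn about z gives the same grasp; the last joint's range is limited). The gripper opens to 94 mm and grips with 3 to 60 N. Pads are 16 mm wide; open, the fingers measure 119 mm over their backs; the gripper's body (75 mm by 177 mm) begins 78 mm behind the grasp point.
Start: joints at [64.4, 15.808, 86.224, -0, 77.962, -6.933], TCP at [0.184, 0.545, 0.205] pointing down, gripper open.
Joint ranges: [-165.64, 165.64], [-43.16, 119.46], [12.63, 154.43], [-67.54, 247.53], [6.08, 155.33], [-154.97, 154.97]. Speed limits (degrees/s): [147.25, 147.25, 180, 180, 180, 180].

### API

Orientations are given as a 3x3 rotation matrix whose columns are the frame's x, y, z axes.
In Python, from cell import manip, telemetry, viewer, sign_off gives the robot as it stands. Calls block until the motion is done:
- manip.move_ptp(position, orientation): joint-space move of the TCP to a pose.
- manip.move_straight(position, attitude=None, rate=0.15): straight line of the TCP; attitude=None keeps the orientation; rate is the mean speed in m/s.
- manip.movej(angles): joint-space move.
- manip.gripper_open() and manip.grasp(grasp_force=None): open the fingers fully, or close them until they stop; grasp_force is the grip in N (None keeps the last).
- manip.pause(seconds).
- manip.solve_ik(position, orientation): joint angles nearest the present ones, or None.
- telemetry.read_state(): the state.
- viewer.read_camera(name): name is "scene" or "top" or "wrist"; returns a dict with "img" (400x640x3 uint8, red, green, blue), "vfov" (degrees; the focal length in pixels is half the picture's height over the tangent of half this angle, whatever the lens; pixels are square), "cx", "cy" (the principal point, pixels), "origin" and "orientation" of the camera in the world; the wrist camera has in their place "hand_eye" (4x4, takes a point from camera to tool coordinates, whose origin is the TCP and whose axes are the flange's). Camera axes: x right, y down, z forward; pixel columns grow to the right and rows downward; lengths in m; the calibration is good to about 2 mm. A picture is of the moment at which its call begins: read the wrist's pose just before it. There is no depth.
A pose or a line that the arm cannot do raises manip.PlanningError and nothing moves.
- sign_off(): hands the job in; it is judged then, once.
The state is a dict: "clock": time; "qpos": joint angles; "dq": joint speeds; "tau": joint torques, N m; "ee_pos": TCP position; "tool_rot": TCP orientation; "wrist_force": force on the tool from outside, world axes, zero at the start; "wrist_torque": the same for the moment, N m; "grip_width": finger opening in m; "finger_force": force on a finger pad.
Only numpy, scipy, OpenCV 4.12 (cv2) and the standard library are available. Lean on these libraries where they do the work, as an engineer would, in place of code of your own. Each camera call takes 0.05 s, during which the arm holds its last target. There are 200 camera calls.

## Working session

There is one attempt and no reset: what is moved stays moved. The work goes in short steps, each a Python script; the robot and the scene stay as the last script left them, time stands still between calls to the robot, and variables do not carry over. Pictures are saved under pics/ and viewed, at most 10 in all, crops included, and the job is handed in when it is done.

```bash
mkdir -p pics; ls; python3 - <<'E'
from cell import manip, telemetry, viewer
import cv2
for n in("top","scene"):
    c=viewer.read_camera(n); cv2.imwrite(f"pics/{n}0.png",c["img"][...,::-1])
    print(n,{k:v for k,v in c.items() if k!="img"})
s=telemetry.read_state(); print(s)
c=viewer.read_camera("wrist"); print({k:v for k,v in c.items() if k!="img"})
E
```

```text
pics
top {'vfov': 51.596839162460284, 'cx': 316.77241596677976, 'cy': 200.42024257499284, 'origin': array([0.40651113, 0.04269801, 0.87251505]), 'orientation': array([[-0.02290362, -0.97965084,  0.19939826],
       [-0.99973647,  0.02213404, -0.00608811],
       [ 0.00155073, -0.19948515, -0.97989962]])}
scene {'vfov': 43.49296392259232, 'cx': 311.9204794329199, 'cy': 200.1042345380001, 'origin': array([1.23502112, 0.32507567, 0.88013788]), 'orientation': array([[-0.3867113 ,  0.68914713, -0.61280551],
       [ 0.92211816,  0.28006028, -0.26695382],
       [-0.01234797, -0.66831315, -0.74377756]])}
{'clock': 0.1, 'qpos': array([ 6.43995473e+01,  1.58420884e+01,  8.62867242e+01, -6.55787489e-04,
        7.79626122e+01, -6.93186364e+00]), 'dq': array([ 0.05660557, -0.07016635, -0.14794218,  0.01548726,  0.00934286,
        0.01913063]), 'tau': array([ 1.42309906e-03, -4.05457735e+01, -2.37781531e+01,  7.04831514e-02,
        2.98552215e-02, -4.76458399e-05]), 'ee_pos': array([0.18383373, 0.54428632, 0.2047189 ]), 'tool_rot': array([[-9.47386609e-01,  3.20090850e-01, -6.79379668e-04],
       [ 3.20091520e-01,  9.47385526e-01, -1.44385243e-03],
       [ 1.81470514e-04, -1.58535012e-03, -9.99998727e-01]]), 'wrist_force': array([0.36450976, 0.0929655 , 0.53209646]), 'wrist_torque': array([-0.00858574,  0.01059461,  0.04269268]), 'finger_force': 0.0, 'grip_width': 0.09404362075360681}
{'vfov': 70.61801989069933, 'cx': 323.9142040518205, 'cy': 200.1116746833794, 'hand_eye': array([[ 4.00975882e-04, -9.69512751e-01, -2.45040538e-01,
         7.10421501e-02],
       [ 9.99999680e-01,  2.19184456e-04,  7.69152854e-04,
        -3.01945854e-04],
       [-6.91994422e-04, -2.45040768e-01,  9.69512529e-01,
        -1.78525995e-01],
       [ 0.00000000e+00,  0.00000000e+00,  0.00000000e+00,
         1.00000000e+00]])}
```

View pics/top0.png

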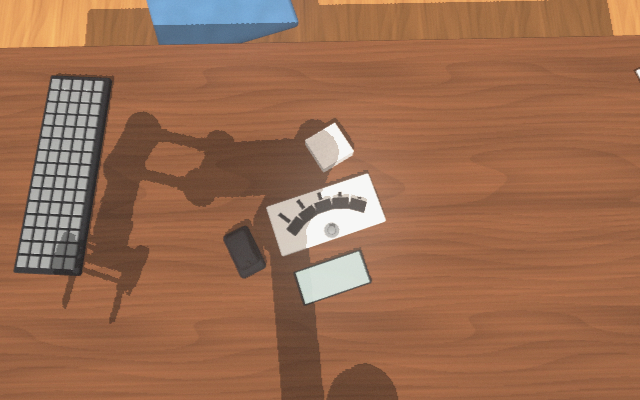

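The top view shows the white slab centred near (326,214), with corners about (267,207), (368,173), (386,219) and (283,255). The longest tick is at the left (283,217) beside the mouse (245,251), so cell 5 is at the left (294,226) and cell 1 at the right (358,204). The button is at (332,230), the notes at (330,147) and the phone at (333,277).

```bash
cat > h.py <<'E'
import numpy as np, cv2
from cell import manip, telemetry, viewer
def cast(c,uv,z,T=None):
    """pixels -> world points on plane z"""
    uv=np.atleast_2d(uv).astype(float); f=200/np.tan(np.radians(c["vfov"]/2))
    d=np.c_[(uv[:,0]-c["cx"])/f,(uv[:,1]-c["cy"])/f,np.ones(len(uv))]
    if T is None: R,o=c["orientation"],c["origin"]
    else:
        R=T[0]@c["hand_eye"][:3,:3]; o=T[0]@c["hand_eye"][:3,3]+T[1]
    d=d@R.T
    return o+d*((z-o[2])/d[:,2])[:,None]
def down(a):
    """tool pointing down, tool x at world angle a (rad)"""
    x=np.array([np.cos(a),np.sin(a),0]); z=np.array([0,0,-1.])
    return np.c_[x,np.cross(z,x),z]
E
python3 - <<'E'
from h import *
c=viewer.read_camera("top")
P=cast(c,[(267,207),(368,173),(386,219),(283,255)],.016)
print(P.round(3),[np.linalg.norm(P[i]-P[i-1]).round(3) for i in range(4)])
ctr=P.mean(0); y=(P[0]+P[3]-P[1]-P[2])[:2]; a=np.arctan2(y[1],y[0]); print(ctr,np.degrees(a))
s=telemetry.read_state()
for k in(0,np.pi):
  for z in(.2,.05):
    for d in(-.6,0,.6):
      p=ctr+0; p[2]=z
      print(k,z,d,manip.solve_ik(p,down(a+k+d)))
E
```

```text
[[ 0.569  0.142  0.016]
 [ 0.638 -0.074  0.016]
 [ 0.538 -0.107  0.016]
 [ 0.468  0.109  0.016]] [np.float64(0.106), np.float64(0.227), np.float64(0.106), np.float64(0.227)]
[0.55323425 0.01789637 0.016     ] 107.85261557399986
0 0.2 -0.6 [-5.34982372e+00  1.41383383e+01  8.93697249e+01 -2.54444375e-14
  7.64919368e+01  1.11750284e+01]
0 0.2 0 [-5.34982372e+00  1.41383383e+01  8.93697249e+01 -2.54444375e-14
  7.64919368e+01 -2.32024393e+01]
0 0.2 0.6 [-5.34982372e+00  1.41383383e+01  8.93697249e+01 -2.54444375e-14
  7.64919368e+01 -5.75799070e+01]
0 0.05 -0.6 [-5.34982372e+00  2.15121778e+01  1.01899996e+02 -2.54444375e-14
  5.65878258e+01  1.11750284e+01]
0 0.05 0 [-5.34982372e+00  2.15121778e+01  1.01899996e+02 -2.54444375e-14
  5.65878258e+01 -2.32024393e+01]
0 0.05 0.6 [-5.34982372e+00  2.15121778e+01  1.01899996e+02 -2.54444375e-14
  5.65878258e+01 -5.75799070e+01]
3.141592653589793 0.2 -0.6 None
3.141592653589793 0.2 0 None
3.141592653589793 0.2 0.6 [-5.34982372e+00  1.41383383e+01  8.93697249e+01 -2.54444375e-14
  7.64919368e+01  1.22420093e+02]
3.141592653589793 0.05 -0.6 None
3.141592653589793 0.05 0 None
3.141592653589793 0.05 0.6 [-5.34982372e+00  2.15121778e+01  1.01899996e+02 -2.54444375e-14
  5.65878258e+01  1.22420093e+02]
```

```bash
python3 - <<'E'
from h import *
a=np.radians(17.85); x=np.array([np.cos(a),np.sin(a),0])
manip.move_ptp(np.array([.553,.018,.18])-.09*x,down(a))
manip.grasp(10); manip.pause(.3)
s=telemetry.read_state(); c=viewer.read_camera("wrist")
np.savez("w.npz",img=c["img"],R=s["tool_rot"],p=s["ee_pos"],he=c["hand_eye"],cal=[c["vfov"],c["cx"],c["cy"]])
cv2.imwrite("pics/w1.png",c["img"][...,::-1]); print(s["clock"],s["ee_pos"],s["wrist_force"],s["grip_width"],s["finger_force"])
E
```

```text
4.1417 [ 0.46732225 -0.00957226  0.17999767] [-0.17215559  0.45553051 -0.54097703] 0.0007086406968075741 0.0
```

View pics/w1.png

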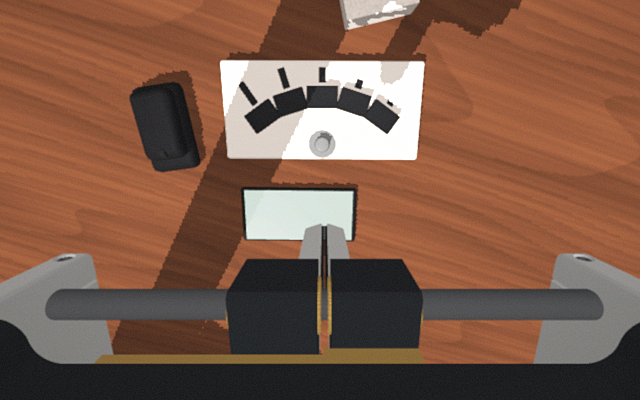

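The wrist view shows the dimmer square-on, with slab corners (221,61), (425,62), (417,160) and (228,158). The cells run from cell 5 at (262,117), past the longest tick, through (290,99), (322,96) and (354,98) to cell 1 at (382,117). The button is at (322,143), and the fingers are shut.

```bash
python3 - <<'E'
from h import *
w=np.load("w.npz"); v=w["cal"]; c=dict(vfov=v[0],cx=v[1],cy=v[2],hand_eye=w["he"]); T=(w["R"],w["p"])
g=cv2.cvtColor(w["img"],cv2.COLOR_RGB2GRAY); hsv=cv2.cvtColor(w["img"],cv2.COLOR_RGB2HSV)
roi=np.zeros_like(g); cv2.fillConvexPoly(roi,np.array([(221,61),(425,62),(417,160),(228,158)]),255); roi=cv2.erode(roi,np.ones((7,7)))
dark=((g<75)&(roi>0)).astype(np.uint8)
n,_,st,ce=cv2.connectedComponentsWithStats(dark,connectivity=4)
for s,q in zip(st[1:],ce[1:]):
    if s[4]>20: print(s,q.round(1))
white=(((hsv[...,1]<60)&(g>120))*255).astype(np.uint8); white[:45]=0; white[175:]=0
k=max(cv2.findContours(white,cv2.RETR_EXTERNAL,cv2.CHAIN_APPROX_NONE)[0],key=cv2.contourArea)
ap=cv2.approxPolyDP(cv2.convexHull(k),6,True)[:,0]; print(ap.tolist())
cells=sorted([q for s,q in zip(st[1:],ce[1:]) if s[4]>250],key=lambda q:-q[0])
uv=np.array(cells); print(len(uv)); P=cast(c,uv,.027,T)[:,:2]; print(P.round(4),np.linalg.norm(np.diff(P,axis=0),axis=1).round(4))
th=np.array([-.6,-.3,0,.3,.6]); M=np.c_[-.105+.12*np.cos(th),.12*np.sin(th)]
def fit(M,P):
    m,p=M-M.mean(0),P-P.mean(0); a=np.arctan2((m[:,0]*p[:,1]-m[:,1]*p[:,0]).sum(),(m*p).sum())
    R=np.array([[np.cos(a),-np.sin(a)],[np.sin(a),np.cos(a)]]); t=P.mean(0)-R@M.mean(0); return a,R,t,P-(M@R.T+t)
a,R,t,r=fit(M,P); print("cells",np.degrees(a),t,r.round(4).tolist())
if len(ap)==4:
    C=cast(c,ap,.016,T)[:,:2]; print(C.round(4),[np.linalg.norm(C[i]-C[i-1]).round(4) for i in range(4)],C.mean(0))
B=cast(c,[(322,143.5)],.025,T)[0,:2]; print("button in slab",R.T@(B-t))
E
```

```text
[278  68  11  20 111] [283.2  77.7]
[320  68   5  14  70] [322.   74.5]
[355  80   7   9  40] [358.4  83.8]
[239  82  18  23 142] [247.4  93.3]
[ 245   86  154   47 3182] [320.8 106.1]
[[424, 63], [414, 159], [227, 156], [221, 60]]
1
[[0.5569 0.023 ]] []
cells 0.0 [0.55245255 0.02298321] [[0.0104, 0.0678], [-0.0052, 0.0355], [-0.0105, 0.0], [-0.0052, -0.0355], [0.0104, -0.0678]]
[[ 0.6366 -0.0722]
 [ 0.5344 -0.1022]
 [ 0.4686  0.1134]
 [ 0.5701  0.1438]] [np.float64(0.2261), np.float64(0.1065), np.float64(0.2253), np.float64(0.106)] [0.55242291 0.02070402]
button in slab [-0.03424541 -0.0138227 ]
```

```bash
python3 - <<'E'
from h import *
w=np.load("w.npz"); v=w["cal"]; c=dict(vfov=v[0],cx=v[1],cy=v[2],hand_eye=w["he"]); T=(w["R"],w["p"])
g=cv2.cvtColor(w["img"],cv2.COLOR_RGB2GRAY); roi=np.zeros_like(g); roi[84:136,240:402]=1
th=np.array([-.6,-.3,0,.3,.6]); M=np.c_[-.105+.12*np.cos(th),.12*np.sin(th)]
for t0 in(60,50,45,40,35,30):
  for it in(0,1,2,3,4):
    m=cv2.erode(((g<t0)&(roi>0)).astype(np.uint8),np.ones((3,3)),iterations=it)
    n,_,st,ce=cv2.connectedComponentsWithStats(m,connectivity=4)
    q=np.array(sorted([e for s,e in zip(st[1:],ce[1:]) if s[4]>60],key=lambda e:-e[0]))
    if len(q)!=5: continue
    P=cast(c,q,.027,T)[:,:2]; mm,p=M-M.mean(0),P-P.mean(0)
    a=np.arctan2((mm[:,0]*p[:,1]-mm[:,1]*p[:,0]).sum(),(mm*p).sum())
    R=np.array([[np.cos(a),-np.sin(a)],[np.sin(a),np.cos(a)]]); t=P.mean(0)-R@M.mean(0)
    B=R.T@(cast(c,[(322,143.5)],.025,T)[0,:2]-t)
    print(t0,it,np.degrees(a).round(2),t.round(4),"res mm",((P-(M@R.T+t))*1e3).round(1).tolist(),"gap",np.linalg.norm(np.diff(P,axis=0),axis=1).round(4),"btn",B.round(4)); break
E
```

```text
60 3 16.93 [0.5521 0.0181] res mm [[1.4, 3.7], [-0.1, -0.9], [-1.7, -5.3], [0.2, 1.4], [0.2, 1.1]] gap [0.031  0.0318 0.0413 0.0357] btn [-0.0351  0.0013]
```

```bash
cat >> h.py <<'E'
YAW=np.radians(17.04); C=np.array([.5525,.0212])
def pose(th,z):
    x=-.105+.12*np.cos(th); y=.12*np.sin(th); c,s=np.cos(YAW),np.sin(YAW)
    return np.array([C[0]+c*x-s*y,C[1]+s*x+c*y,z]),down(YAW+np.pi/2+th)
def force(n=5):
    f=[]
    for _ in range(n): manip.pause(.03); f.append(telemetry.read_state()["wrist_force"])
    return np.mean(f,0)
E
python3 - <<'E'
from h import *
p,R=pose(-.6,.10); manip.move_ptp(p,R)
p,R=pose(-.6,.034); manip.move_straight(p,R,.08); manip.pause(.3)
f0=force(10); np.save("f0.npy",f0); print("f0",f0)
for z in(.0285,.0265,.0255):
    p[2]=z; manip.move_straight(p,R,.02); manip.pause(.1); s=telemetry.read_state(); print(z,s["ee_pos"].round(4),(force()-f0).round(2),s["clock"])
    if (force(3)-f0)[2]>3.2: break
c=viewer.read_camera("scene"); im=c["img"]; cv2.imwrite("pics/s1.png",cv2.resize(im[80:330,150:450,::-1],None,fx=2,fy=2))
E
```

```text
f0 [0.03623152 0.00122806 0.16003568]
0.0285 [ 0.5667 -0.0453  0.0285] [ 0.07 -0.01 -0.25] 7.2583
0.0265 [ 0.5671 -0.0454  0.0268] [0.45 0.   1.25] 7.875
0.0255 [ 0.5671 -0.0454  0.0257] [ 1.35 -0.05  2.31] 8.4917
```

View pics/s1.png

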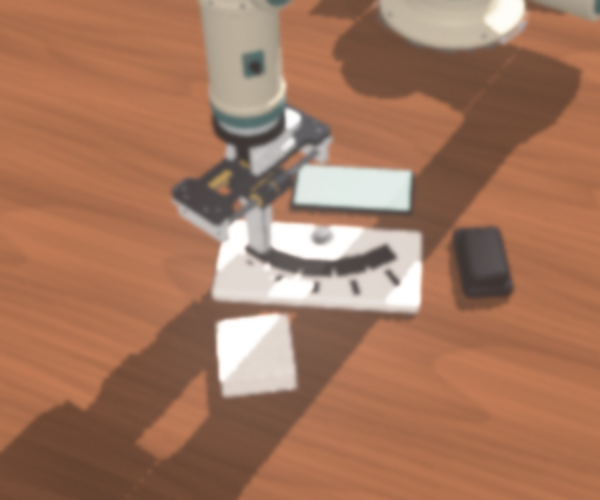

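The scene view shows the shut fingertips standing on the cell at the shortest-tick end, about (262,250). The button, phone and mouse are clear. The force is 2.3 N upward, so contact is light. Next is the stroke.

```bash
python3 - <<'E'
from h import *
f0=np.load("f0.npy"); z=.0252
for th in np.linspace(-.6,.6,13)[1:]:
    p,R=pose(th,z); manip.move_straight(p,R,.04)
    F=force(3)-f0; s=telemetry.read_state()
    print(round(th,2),round(z,4),(s["ee_pos"]-p).round(4),F.round(2),round(s["clock"],2))
    z-=np.clip((2.9-F[2])*.0006*.5,-.0005,.0005); z=np.clip(z,.024,.0262)
E
```

```text
-0.5 0.0252 [-0.0012  0.0003 -0.0003] [-1.1   0.13  2.7 ] 9.36
-0.4 0.0251 [0.0004 0.0002 0.0001] [ 0.51 -0.09  2.21] 9.91
-0.3 0.0249 [0.     0.0001 0.    ] [0.17 0.41 2.52] 10.46
-0.2 0.0248 [-0.      0.0002 -0.    ] [ 0.34 -0.09  2.15] 11.01
-0.1 0.0246 [0.     0.0001 0.    ] [ 0.56 -0.1   3.14] 11.56
0.0 0.0247 [-0.      0.0002 -0.    ] [0.29 0.2  3.4 ] 12.11
0.1 0.0248 [-0.0001  0.0002 -0.0001] [0.32 0.2  2.77] 12.66
0.2 0.0248 [-0.0001  0.0001 -0.0001] [1.05 0.21 2.44] 13.21
0.3 0.0246 [-0.      0.0001 -0.    ] [0.32 0.1  2.99] 13.76
0.4 0.0247 [-0.0001  0.0001 -0.0001] [0.67 0.29 3.13] 14.31
0.5 0.0247 [-0.0001  0.0001 -0.0001] [ 0.44 -0.07  2.8 ] 14.86
0.6 0.0247 [-0.0001  0.0001 -0.0001] [0.5  0.61 2.75] 15.41
```

```bash
python3 - <<'E'
from h import *
manip.pause(.3)
c=viewer.read_camera("scene"); cv2.imwrite("pics/s2.png",cv2.resize(c["img"][80:330,150:450,::-1],None,fx=2,fy=2))
print((force(10)-np.load("f0.npy")).round(2),telemetry.read_state()["ee_pos"])
E
```

```text
[0.11 0.87 3.04] [0.52682803 0.08428976 0.02467478]
```

View pics/s2.png

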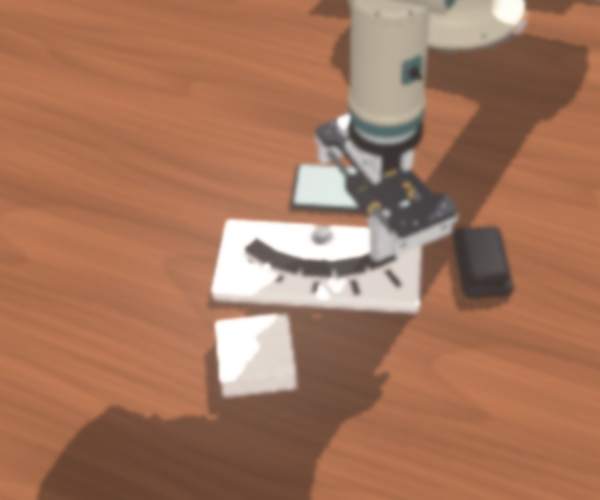

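The scene view shows the fingertips on the last cell at about (380,258), beside the longest tick. The slab corners (213,300) and (420,310), the mouse, phone and notes are where they were, and about 3 N is held. I'm handing in.

```bash
python3 -c "
from cell import sign_off; print(sign_off())"
```

```text
the job is handed in; nothing more can be done
None
```

I ran the fingertips along all five cells in order, from the shortest tick to the longest, at about 2–3.5 N. They are now resting on cell 5 at about 3 N, nothing else in the last picture appears to have moved, and the job is handed in at about 16 s.

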